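Demould a plaster column and turn its code plaque to the scanner

ROBOT

A 7-joint arm with a two-finger parallel gripper is mounted at the origin on the work surface. World frame = base frame: x ahead of the robot, y to its left, z up, the work surface at z = 0. Lengths are in m, angles in rad, forces in N, time in s.
With the tool pointing down it reaches from about 0.4 to 0.85 m from the base axis. Payload 4.5 kg.
Tool frame: the origin (TCP) lies midway between the tips of the shut fingers; the grasp point (between the pads) lies 19 mm behind it; z points along the fingers, y is the line along which they close (so a half turn about z gives the same grasp; the last joint's range is limited). The gripper opens to 88 mm and grips with 3 to 60 N. Pads are 18 mm wide; open, the fingers measure 123 mm over their backs; the gripper's body (75 mm by 187 mm) begins 45 mm behind the grasp point.
Start: joints at [1.183, 0.689, -0.195, 1.565, 0.157, 0.902, -0.215], TCP at [0.256, -0.57, 0.239] pointing down, gripper open.
Joint ranges: [-3.01, 3.01], [-0.46, 2.08], [-1.47, 1.51], [0.13, 2.56], [-1, 4.14], [0.04, 2.09], [-2.66, 2.66]. Speed limits (rad/s): [2.57, 2.57, 3.14, 3.14, 3.14, 3.14, 3.14].

INTERFACE

Orientations are given as a unit quaternion [x, y, z, w].
In Python, from plant import sensors, eyes, finish_job gives the robot as it stands.
- The arm moves only by the tool send_rows, never from a script. Its argument "rows" is text: rows parted by semicolons, each of 4 numbers parted by spaces: the shift along the tool's x, y, z normalised to -1 to 1, where 1 is 30 cm, then the turn about the tool's z normalised to -1 to 1, where 1 is 2 pi rad. A call has 1 to 10 rows; each row is the pose to reach, as a shift and turn from the pose commanded when the call began, along the tool's axes at that moment, turning the shorter way round; what a row does not reach only later rows make up. A row lasts 1/12 s, in which the tool goes at most 41.7 mm and 7.16 degrees, less where a joint would pass 70% of its speed; a pose out of reach is approached as far as the arm can. A call with a number of a shift or a turn outside -1 to 1 is refused whole. A call with a gripper value outside its range is refused whole. "jaw" is the closure, from -1 (fully open) to 1 (shut), set as the call begins (left out, the last holds). The fingers move at their own pace and stop on an object; "force" is the grip in N (left out, the last holds). Time passes only in rows, so rows that repeat a pose let the fingers close. It gives the time, the measured TCP pose, the force, the opening and the grip force at its end, in the units of the state.
- sensors.get_state(): the state, without advancing time (a new reading comes with each control period).
- eyes.snapshot(name): name is "side" or "top"; returns (picture, depth): 480x640x3 uint8, red, green, blue; 480x640 float32, m along the optical axis (not along the pixel's ray), 0 where there is no reading.
- eyes.calibration(name): a dict with "fov_y" (degrees; the focal length in pixels is half the picture's height over the tangent of half this angle, whatever the lens; pixels are square), "cx", "cy" (the principal point, pixels), "dist_coeffs" ([k1, k2, p1, p2, k3] as OpenCV has them; the pictures are not rectified), "world_from_camera" (4x4, takes a point from camera to world coordinates). Camera axes: x right, y down, z forward; pixel columns grow to the right and rows downward; lengths in m; the calibration is good to about 2 mm. A picture is of the moment at which its call begins. calibration takes no time and is no camera call.
- finish_job(): hands the job in; it is judged then, once.
The state is a dict: "clock": time; "q": joint angles; "qd": joint speeds; "joint_torque": joint torques, N m; "tool_pos": TCP position; "eef_rot": TCP orientation; "contact_force": force on the tool from outside, world axes, zero at the start; "moment": the same for the moment, N m; "opening": opening from 0.0 (shut) to 1.0 (fully open); "finger_force": force on a finger pad.
Only numpy, scipy, OpenCV 4.12 (cv2) and the standard library are available. Lean on these libraries where they do the work, as an engineer would, in place of code of your own. Each camera call takes 0.05 s, during which the arm holds its last target. There are 200 camera calls.

TASK

First clear the amber jar off the scanner's round plate and stand it upright, wholly on the cork mat. Then lift the plaster column out of its leaning open mould and set it down gently, upright and wholly on that round plate, turned so that its raised code plaque squarely faces the scanner's window. Never let the column drop or lie down, and leave the box, brush pot, bottle and tin standing where they are.

Things in the scene. Friction and masses are not known exactly. Their poses are not given: they have to be found in the camera images.
- casting: plaster column, 150 mm tall, 0.36 kg: round barrel of radius 28 mm up to 96 mm above its foot, a short cone, then a round neck (see neck). Code plaque on its +x side (see plaque); a rib 5 mm high, 18 mm long on the flat top points to the plaque's side. Origin: centre of its underside; z to its top, x to the plaque. It starts in the mould's socket, leaning with it, turned any way about its axis.
- plaque (a point): centre of the face of the column's code plaque, 33 mm from the column's axis, 70 mm above its foot; axes as the column's. The plaque is a raised rectangle 30 mm wide, 46 to 94 mm above the foot, 5 mm proud of the barrel, with a pattern of dark squares.
- neck (a point): point on the column's axis 132 mm above its foot, the place to grip; the round neck has radius 22 mm and reaches from 103 to 150 mm above the foot; axes as the column's
- mould: open plywood mould, fixed: a block 116 x 116 x 50 mm leaning 32 degrees (0.56 rad) on a wooden wedge frame with a foot 150 x 124 mm. Origin: centre of the block's underside, 46 mm above the table; z is the socket's axis, leaning towards the robot's side; y is level; x points up the slope. Two pins of radius 6 mm, 14 mm high, stand on the block's top at x -45, y +-45 mm.
- socket (a point): centre of the mouth of the mould's round socket, 50 mm along z from the mould's origin; the socket is 58 mm in diameter and 40 mm deep, its floor 10 mm from the origin; axes as the mould's
- backwall (a point): middle of the top edge of the mould's back half, which still stands behind the column as a wall: in the mould's frame from x 48 to 68 mm, across y -58 to 58 mm, from z 50 up to 105 mm; axes as the mould's
- station: scan station, fixed: steel base 200 x 110 x 6 mm (x -55 to 145 mm), a round aluminium plate of radius 40 mm, 8 mm high, on it, and the scanner. Origin: on the table under the centre of the round plate; x points from the plate to the scanner, z up. The scanner is a grey block 60 mm deep (x 75 to 135 mm), 90 mm wide, its top 135 mm above the table, with a dark window towards the plate.
- plate_top (a point): centre of the top of the round plate, 14 mm above the table; axes as the station's
- window (a point): centre of the scanner's window, 75 mm from the plate's axis, 84 mm above the table; axes as the station's
- jar: closed amber glass jar with a black lid, radius 30 mm, 100 mm tall, 0.3 kg; origin: centre of its underside, z up. At the start it stands on the round plate.
- mat: cork mat 120 x 120 x 4 mm, fixed on the table; origin: centre of its underside, x and y along its sides
- box: bystander: small wooden box with a lid, 98 x 128 x 68 mm; origin: centre of its underside
- brushpot: bystander: dark steel pot with three brushes, radius 34 mm, 80 mm tall, brush tips at 127 mm; origin: centre of its underside
- bottle: bystander: clear plastic bottle, radius 32 mm, 190 mm tall; origin: centre of its underside
- tin: bystander: tin can with paper label, radius 40 mm, 110 mm tall; origin: centre of its underside

How it is judged:
On the way, in this order (a step that is already met when the one before it is completed fails the run):
1. the jar stands released, upright and wholly on the cork mat, the column still being in its mould (x of jar in the frame of mat between -0.032 and 0.032 m and y of jar in the frame of mat between -0.032 and 0.032 m and angle between jar's own z axis and vertical below 0.06 rad and height (world z) of jar below 0.008 m and contact force between the fingers and jar below 0.1 N and linear speed of jar below 0.03 m/s and distance between casting and mould below 0.03 m), for 0.2 s.
2. the column has been lifted clear of the mould's socket (z of casting in the frame of mould above 0.055 m), for 0.1 s.
At the end, for the whole second after the job is handed in: The column stands released, at rest and upright (3.4 degrees) on the round plate, its axis within 14 mm of the plate's centre, its plaque facing the window within 11 degrees; the jar stands released and upright on the mat, within 32 mm of its centre along each side (horizontal distance between casting and plate_top below 0.014 m and angle between each of casting, jar's own z axis and vertical below 0.06 rad and z of casting in the frame of plate_top between -0.004 and 0.004 m and angle between the x axis of casting and the x axis of station, either way round below 0.2 rad and distance between plaque and window below 0.065 m and contact force between the fingers and casting below 0.1 N and linear speed of casting below 0.02 m/s and angular speed of casting below 0.15 rad/s and x of jar in the frame of mat between -0.032 and 0.032 m and y of jar in the frame of mat between -0.032 and 0.032 m and height (world z) of jar below 0.008 m and contact force between the fingers and jar below 0.1 N and linear speed of jar below 0.03 m/s); the robot touches nothing.
It fails at once if the box, brush pot, bottle or tin pushed more than 20 mm from where it stood, or tipped (distance of any of box, brushpot, bottle, tin from where it was at the start of the episode above 0.02 m or angle between any of box, brushpot, bottle, tin's own z axis and vertical above 0.3 rad).
It fails at once if the column leans more than 60 degrees (angle between casting's own z axis and vertical above 1.05 rad).
It fails at once if the column is dropped: it moves faster than 0.5 m/s out of the fingers' grip (contact force between the fingers and casting below 0.1 N and linear speed of casting above 0.5 m/s).
It also fails if it takes over 61 s, if anything falls off the work surface, if the arm or the gripper's body presses on something with over 40 N, if the wrist force passes 120 N, or if a joint passes its speed limit or range.

## Working session

There is one attempt and no reset: what is moved stays moved. The work goes in short steps, Python scripts to look and compute and a tool call to move; the robot and the scene stay as the last step left them, time stands still between calls to the robot, and variables do not carry over. Pictures are saved under pics/ and viewed, at most 10 in all, crops included, and the job is handed in when it is done.

Besides the shell and the picture viewer there is one more tool, called after "Emit:" by a JSON object that holds its "api" and its "payload". send_rows: Moves the arm, as the interface text tells. Scaled input: -1 to 1 covers 30 cm each way for a shift and 2 pi rad each way for a turn. Its arguments: {"type":"object","properties":{"rows":{"type":"string"},"jaw":{"type":"number"},"force":{"type":"number"}},"required":["rows"]}

```bash
ls; mkdir -p pics; cat > h.py <<'E'
import numpy as np, cv2
from plant import sensors, eyes
def cal(n):
    c=eyes.calibration(n); f=240/np.tan(np.radians(c["fov_y"])/2)
    return np.array([[f,0,c["cx"]],[0,f,c["cy"]],[0,0,1]]),np.array(c["dist_coeffs"],float),np.array(c["world_from_camera"])
def rays(n,px):
    K,d,T=cal(n); u=cv2.undistortPoints(np.array(px,float).reshape(-1,1,2),K,d).reshape(-1,2)
    return T[:3,3],np.c_[u,np.ones(len(u))]@T[:3,:3].T
def onplane(n,px,z):
    o,r=rays(n,px); return o+r*((z-o[2])/r[:,2])[:,None]
def cloud(n,dep):
    v,u=np.mgrid[0:480,0:640]; o,r=rays(n,np.c_[u.ravel(),v.ravel()])
    P=(o+r*dep.ravel()[:,None]).reshape(480,640,3); P[dep<=0]=np.nan; return P
E
python3 - <<'E'
from h import *
for n in("side","top"):
    p,d=eyes.snapshot(n); cv2.imwrite(f"pics/{n}0.png",p[:,:,::-1]); np.save(f"{n}0.npy",d); c=eyes.calibration(n);print(n,c["fov_y"],c["dist_coeffs"],np.round(c["world_from_camera"],3).tolist(),(d>0).mean())
s=sensors.get_state();print(s["tool_pos"],s["eef_rot"],s["clock"],s["opening"])
E
```

```text
pics
side 55.03167753590653 [0.0028455 0.        0.        0.        0.       ] [[-0.996, -0.064, 0.068, 0.569], [-0.094, 0.634, -0.767, 0.794], [0.006, -0.77, -0.638, 0.773], [0.0, 0.0, 0.0, 1.0]] 0.9959733072916667
top 42.73867978718944 [0.05879611 0.         0.         0.         0.        ] [[-0.005, -0.996, 0.088, 0.501], [-1.0, 0.004, -0.003, -0.009], [0.003, -0.088, -0.996, 1.441], [0.0, 0.0, 0.0, 1.0]] 0.9960384114583334
[ 0.25560557 -0.56972997  0.23798532] [ 9.77834720e-01  2.09376631e-01 -2.27359705e-04 -7.96503756e-04] 0.1 0.9996618202430976
```

View pics/side0.png

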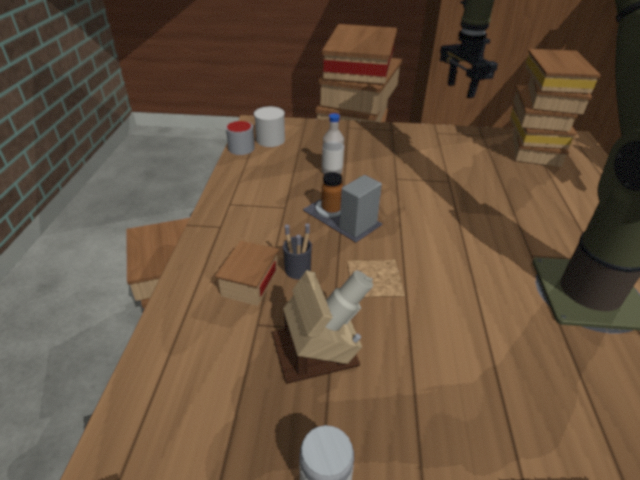

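View pics/top0.png

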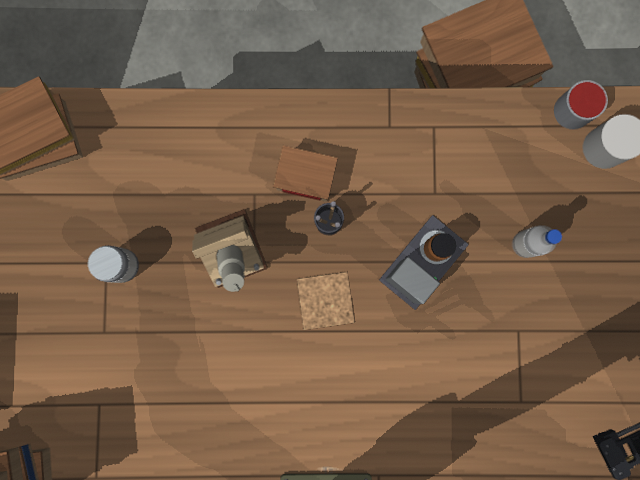

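Side view: jar (332,192), scanner (361,207), mat (376,278), mould with column (325,320). Top view: jar (438,246), scanner (412,282), mat (326,300), column (232,270), pot (328,217), box (308,170).

```bash
python3 - <<'E'
from h import *
a=cv2.imread("pics/top0.png");b=cv2.imread("pics/side0.png")
A=cv2.resize(a[200:310,180:280],(400,440),interpolation=cv2.INTER_CUBIC);B=cv2.resize(b[260:370,280:380],(400,440),interpolation=cv2.INTER_CUBIC)
cv2.imwrite("pics/crop1.png",np.hstack([A,B]))
Pt=cloud("top",np.load("top0.npy"));Ps=cloud("side",np.load("side0.npy"))
hsv=cv2.cvtColor(a,cv2.COLOR_BGR2HSV)
print("table z",np.nanstd(Pt[340:390,200:300,2]),np.nanmean(Pt[340:390,200:300,2]),np.nanmean(Ps[400:440,400:480,2]))
def top(Q,c,r,zlo,zhi,img=None):
    m=(np.hypot(Q[...,0]-c[0],Q[...,1]-c[1])<r)&(Q[...,2]>zlo)&(Q[...,2]<zhi); return m
# rough centres
for nm,px in dict(jar=(438,246),scan=(412,282),mat=(326,300),pot=(328,217),col=(232,285)).items():
    print(nm,np.round(Pt[px[1],px[0]],3))
for n,Q,img in(("top",Pt,a),("side",Ps,b)):
    c=Pt[282,412]; m=top(Q,c,.09,.128,.142); P=Q[m]; r=cv2.minAreaRect((P[:,:2]*1000).astype(np.float32)); print(n,"scan",m.sum(),P[:,2].mean(),r)
    c=Pt[246,438]; m=top(Q,c,.045,.109,.119); P=Q[m]; r=cv2.minEnclosingCircle((P[:,:2]*1000).astype(np.float32)); print(n,"jar",m.sum(),P[:,2].mean(),r)
    h=cv2.cvtColor(img,cv2.COLOR_BGR2HSV); c=Pt[300,326]
    m=top(Q,c,.11,-.01,.02)&(h[...,2]>130)&(h[...,1]>60); mm=cv2.morphologyEx(m.astype(np.uint8),cv2.MORPH_OPEN,np.ones((3,3)));k=max(cv2.findContours(mm,0,1)[0],key=cv2.contourArea)
    W=onplane(n,k.reshape(-1,2),.004); print(n,"mat",cv2.minAreaRect((W[:,:2]*1000).astype(np.float32)), Q[mm>0][:,2].mean())
E
```

```text
table z 0.0030948044492481283 0.00024830820417546823 0.0021653098943941722
jar [ 0.608 -0.245  0.115]
scan [ 0.53  -0.184  0.137]
mat [ 0.492 -0.001 -0.001]
pot [ 0.686 -0.006  0.009]
col [0.525 0.192 0.171]
top scan 1177 0.13453899610704914 ((534.5950927734375, -191.9847412109375), (89.67173767089844, 62.06393051147461), 50.33835220336914)
top jar 431 0.11372999224286702 ((609.7244262695312, -257.12548828125), 27.066728591918945)
top mat ((494.6014404296875, -0.8954238891601562), (214.65635681152344, 139.1715545654297), 89.74715423583984) 0.0018409015478339605
side scan 560 0.13646136807134812 ((531.6275634765625, -190.06410217285156), (91.98811340332031, 62.48943328857422), 49.48961639404297)
side jar 208 0.1156546114187805 ((609.4727172851562, -257.473388671875), 30.231094360351562)
side mat ((484.84814453125, -11.362686157226562), (123.3570556640625, 157.06871032714844), 16.577457427978516) 0.004969217692510249
```

View pics/crop1.png

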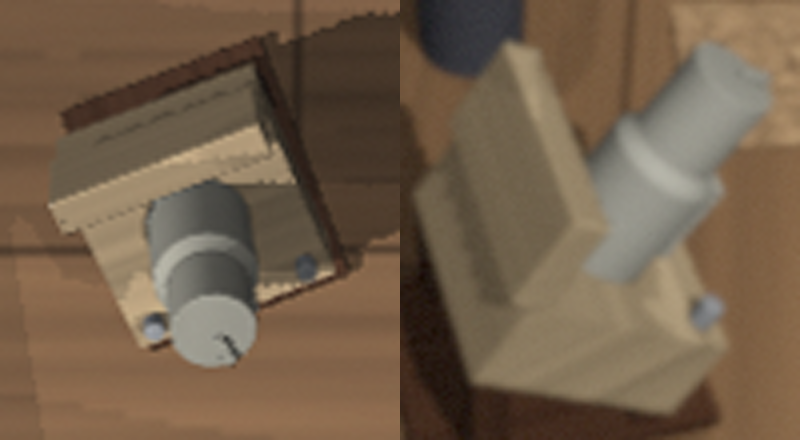

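Crop: the neck's top disc lies at top-view (233,282), with the rib running from its centre towards the lower right (about (239,290)). The pins are at (218,281) and (256,267). The plaque is out of sight on the underside. Next I fit the column and the mat.

```bash
python3 - <<'E'
from h import *
from scipy.optimize import least_squares
a=cv2.imread("pics/top0.png");b=cv2.imread("pics/side0.png")
Pt=cloud("top",np.load("top0.npy"));Ps=cloud("side",np.load("side0.npy"))
# mat
for n,img,(x0,x1,y0,y1) in(("top",a,(288,364,262,338)),("side",b,(346,410,255,302))):
    g=cv2.GaussianBlur(img[y0:y1,x0:x1,2],(3,3),0); t,m=cv2.threshold(g,0,255,cv2.THRESH_OTSU)
    m=cv2.morphologyEx(m,cv2.MORPH_CLOSE,np.ones((7,7)));m=cv2.morphologyEx(m,cv2.MORPH_OPEN,np.ones((9,9)));k=max(cv2.findContours(m,0,1)[0],key=cv2.contourArea).reshape(-1,2)+[x0,y0]
    W=onplane(n,k,.004); print(n,"mat",cv2.minAreaRect((W[:,:2]*1000).astype(np.float32)))
# pins (z of pin tops: mould z 64, x -45)
L=np.radians(32)
zp=.046+.064*np.cos(L)-.045*np.sin(L)
w=onplane("top",[(180+153/4,200+325/4),(180+305/4,200+267/4)],zp);d=w[0]-w[1];print("pins",w,np.linalg.norm(d),"lean yaw",np.degrees(np.arctan2(d[1],d[0]))+90,np.degrees(np.arctan2(d[1],d[0]))-90)
# column: grey mask
pts=[]
for n,Q,img in(("top",Pt,a),("side",Ps,b)):
    h=cv2.cvtColor(img,cv2.COLOR_BGR2HSV)
    m=(h[...,1]<60)&(np.hypot(Q[...,0]-.545,Q[...,1]-.19)<.09)&(Q[...,2]>.07)
    m=cv2.morphologyEx(m.astype(np.uint8),cv2.MORPH_OPEN,np.ones((3,3)))>0
    print(n,m.sum());pts.append(Q[m])
P=np.vstack(pts)
# known profile: distance to surface of solid; params: foot xy z, yaw, lean
def resid(p,P):
    z=np.array([np.sin(p[4])*np.cos(p[3]),np.sin(p[4])*np.sin(p[3]),np.cos(p[4])]);v=P-p[:3];h=v@z;r=np.linalg.norm(v-np.outer(h,z),axis=1)
    R=np.interp(h,[96,103],[28,22]) if 0 else np.interp(h*1000,[96,103],[28,22])/1000
    return np.where(np.abs(h-.15)<np.abs(r-R),h-.15,r-R)
for nm,S in(("both",P),("top",pts[0]),("side",pts[1])):
  best=None
  for yaw in np.radians([-140,-160,-180]):
    zl=np.array([np.sin(L)*np.cos(yaw),np.sin(L)*np.sin(yaw),np.cos(L)])
    f=least_squares(resid,np.r_[np.array([.53,.19,.17])-.14*zl,yaw,L],args=(S,),loss="soft_l1",f_scale=.003)
    if best is None or f.cost<best.cost: best=f
  p=best.x;z=np.array([np.sin(p[4])*np.cos(p[3]),np.sin(p[4])*np.sin(p[3]),np.cos(p[4])])
  print(nm,np.round(p[:3],4),np.degrees(p[3:]),"neck",p[:3]+.132*z,"med",np.median(abs(resid(p,S))))
E
```

```text
top mat ((479.96795654296875, 0.01020050048828125), (140.7276611328125, 120.90484619140625), 7.834719181060791)
side mat ((495.64605712890625, 6.195167541503906), (135.07106018066406, 135.6934814453125), 7.01264762878418)
pins [[0.53507432 0.23722928 0.07642871]
 [0.56675106 0.15348813 0.07642871]] 0.08953209777717953 lean yaw 200.72011025427278 20.720110254272782
top 1080
side 1549
both [0.6062 0.2187 0.0561] [-157.71478179   33.86534359] neck [0.53809429 0.19077953 0.16573728] med 0.0010023787392704
top [0.6076 0.2185 0.0551] [-158.38413152   33.9178714 ] neck [0.53915714 0.19137374 0.16467937] med 0.0010254888886477177
side [0.6039 0.2184 0.0563] [-157.16803706   33.07342875] neck [0.53752746 0.19040356 0.16687487] med 0.0008985229198369797
```

```bash
cat >> h.py <<'E'
from scipy.spatial.transform import Rotation as Ro
def go(p,yaw=None):
    s=sensors.get_state(); R=Ro.from_quat(s["eef_rot"]).as_matrix(); t=np.array(s["tool_pos"])
    y=np.degrees(np.arctan2(R[1,1],R[0,1])); d=R.T@(np.array(p)-t)/.3
    turn=0 if yaw is None else -((yaw-y+180)%360-180)/360
    print("at",np.round(t,4),"tooly yaw",round(y,1),"tilt",round(float(np.degrees(np.arccos(-R[2,2]))),2),"| row",np.round(d,4),round(turn,4),"| rows>=",max(np.linalg.norm(d)*.3/.0417,abs(turn)*360/7.16))
E
python3 - <<'E'
from h import *
print(onplane("top",[(297,278),(348,272),(355,323),(303,329)],.004).mean(0),onplane("side",[(348,261),(401,262),(403,295),(361,297)],.004))
go([.45,-.39,.238],-8); go([.6096,-.2573,.238],49.5)
E
```

```text
[ 4.91058828e-01 -2.63974496e-04  4.00000000e-03] [[ 0.55448521 -0.05249031  0.004     ]
 [ 0.42416461 -0.06197264  0.004     ]
 [ 0.4256805   0.04987755  0.004     ]
 [ 0.52101944  0.06564628  0.004     ]]
at [ 0.2556 -0.5697  0.238 ] tooly yaw -65.8 tilt 0.09 | row [ 8.365e-01 -2.812e-01  3.000e-04] -0.1606 | rows>= 8.076585102900651
at [ 0.2556 -0.5697  0.238 ] tooly yaw -65.8 tilt 0.09 | row [ 1.503e+00 -4.670e-01  6.000e-04] -0.3204 | rows>= 16.10731135988389
```

Emit:
{"api": "send_rows", "payload": {"rows": "0.8365 -0.2812 0 -0.16;0.8365 -0.2812 0 -0.16;0.8365 -0.2812 0 -0.16;0.8365 -0.2812 0 -0.16;0.8365 -0.2812 0 -0.16;0.8365 -0.2812 0 -0.16;0.8365 -0.2812 0 -0.16;0.8365 -0.2812 0 -0.16;0.8365 -0.2812 0 -0.16", "jaw": -1, "force": 25}}

```text
clock: 0.85
tool_pos: [0.4513, -0.3889, 0.2383]
eef_rot: [0.754, 0.657, 0.0, -0.001]
contact_force: [-0.8, -0.4, -0.3]
opening: 1.002
finger_force: 0.0
```

```bash
python3 -c "
from h import *
go([.6096,-.2573,.238],49.5);print(sensors.get_state()['q'])"
```

```text
at [ 0.4513 -0.3889  0.2383] tooly yaw -7.9 tilt 0.07 | row [0.5068 0.4629 0.0015] -0.1593 | rows>= 8.009982552837155
[ 0.89748788  0.67790761 -0.46193089  1.64843637  0.36283922  0.90234691
  0.15922525]
```

Emit:
{"api": "send_rows", "payload": {"rows": "0.507 0.463 0 -0.1593;0.507 0.463 0 -0.1593;0.507 0.463 0 -0.1593;0.507 0.463 0 -0.1593;0.507 0.463 0 -0.1593;0.507 0.463 0 -0.1593;0.507 0.463 0 -0.1593;0.507 0.463 0 -0.1593;0.507 0.463 0 -0.1593;0.507 0.463 0 -0.1593"}}

```text
clock: 1.68
tool_pos: [0.6087, -0.261, 0.2381]
eef_rot: [0.353, 0.936, -0.0, -0.001]
contact_force: [-0.9, -0.3, 0.7]
opening: 0.999
finger_force: 0.0
```

```bash
python3 -c "
from h import *
go([.6096,-.2573,.064],49.5);print(sensors.get_state()['q'])"
```

```text
at [ 0.6087 -0.261   0.2381] tooly yaw 48.7 tilt 0.08 | row [0.0055 0.0118 0.5803] -0.0022 | rows>= 4.1756481787551865
[ 0.67936228  0.81603557 -0.69818178  1.42546719  0.55283687  1.10211025
  0.73516251]
```

Emit:
{"api": "send_rows", "payload": {"rows": "0 0 0.2 0;0 0 0.4 0;0 0 0.58 0;0 0 0.58 0;0 0 0.58 0;0 0 0.58 0;0 0 0.58 0"}}

```text
clock: 2.27
tool_pos: [0.6106, -0.2602, 0.0663]
eef_rot: [0.35, 0.937, 0.0, 0.001]
contact_force: [-0.4, 0.7, 0.6]
opening: 1.002
finger_force: 0.0
```

```bash
python3 -c "
from h import *
go([.6096,-.2573,.064],49.5)"
```

```text
at [ 0.6106 -0.2602  0.0663] tooly yaw 49.0 tilt 0.11 | row [0.0088 0.0051 0.0076] -0.0015 | rows>= 0.09103589620865968
```

Emit:
{"api": "send_rows", "payload": {"rows": "0.009 0.005 0 -0.0015;0.009 0.005 0 -0.0015;0.009 0.005 0 -0.0015;0.009 0.005 0 -0.0015;0.009 0.005 0 -0.0015;0.009 0.005 0 -0.0015;0.009 0.005 0 -0.0015;0.009 0.005 0 -0.0015;0.009 0.005 0 -0.0015", "jaw": 1, "force": 25}}

```text
clock: 3.02
tool_pos: [0.6093, -0.2571, 0.0659]
eef_rot: [0.345, 0.939, -0.0, 0.001]
contact_force: [-0.8, 0.6, 7.0]
opening: 0.67
finger_force: 25.0
```

Emit:
{"api": "send_rows", "payload": {"rows": "0 0 -0.1 0;0 0 -0.2 0;0 0 -0.3 0;0 0 -0.4 0;0 0 -0.5 0;0 0 -0.55 0;0 0 -0.55 0;0 0 -0.55 0"}}

```text
clock: 3.68
tool_pos: [0.6081, -0.2572, 0.2295]
eef_rot: [0.345, 0.939, -0.0, -0.0]
contact_force: [0.6, 0.2, -3.4]
opening: 0.673
finger_force: 25.0
```

```bash
python3 -c "
from h import *
go([.491,0,.231],49.5)"
```

```text
at [ 0.6081 -0.2572  0.2295] tooly yaw 49.6 tilt 0.03 | row [ 0.8527  0.4004 -0.0055] 0.0004 | rows>= 6.7772735932457335
```

Emit:
{"api": "send_rows", "payload": {"rows": "0.12 0.057 0 0;0.24 0.114 0 0;0.36 0.171 0 0;0.48 0.228 0 0;0.6 0.285 0 0;0.72 0.342 0 0;0.853 0.4 0 0;0.853 0.4 0 0;0.853 0.4 0 0;0.853 0.4 0 0"}}

```text
clock: 4.52
tool_pos: [0.4904, -0.0008, 0.2284]
eef_rot: [0.345, 0.939, -0.001, -0.001]
contact_force: [-0.1, -1.0, -2.7]
opening: 0.666
finger_force: 25.0
```

```bash
python3 -c "
from h import *
go([.491,0,.0565],49.5)
import cv2
p,d=eyes.snapshot('side');cv2.imwrite('pics/side1.png',p[:,:,::-1])
p,d=eyes.snapshot('top');cv2.imwrite('pics/top1.png',p[:,:,::-1]);np.save('top1.npy',d)
a=cv2.imread('pics/top1.png');b=cv2.imread('pics/side1.png')
cv2.imwrite('pics/v1.png',np.hstack([cv2.resize(a[180:330,360:500],(400,428)),cv2.resize(b[140:340,260:447],(400,428))]))"
```

```text
at [ 0.4904 -0.0008  0.2284] tooly yaw 49.7 tilt 0.18 | row [-0.0007  0.0049  0.5729] 0.0005 | rows>= 4.122020070122055
```

View pics/v1.png

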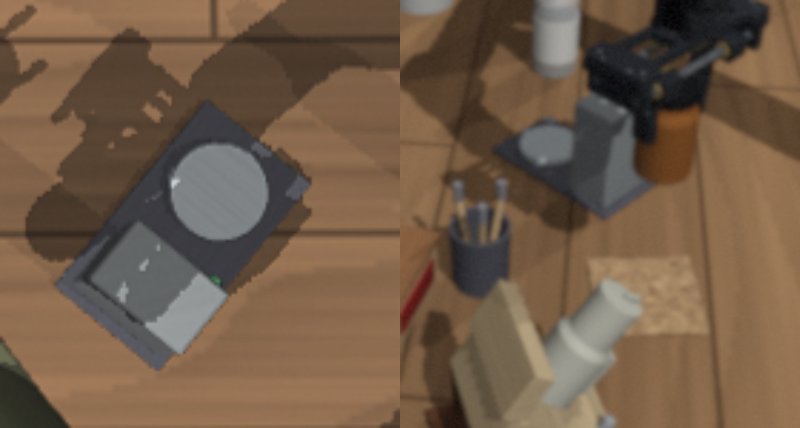

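The plate now shows clear in the top view, at about (436,247). The jar is held upright. I'll lower it onto the mat.

Emit:
{"api": "send_rows", "payload": {"rows": "0 0.003 0.13 0;0 0.003 0.26 0;0 0.003 0.39 0;0 0.003 0.48 0;0 0.003 0.54 0;0 0.003 0.56 0;0 0.003 0.568 0;0 0.003 0.568 0;0 0.003 0.568 0"}}

```text
clock: 5.37
tool_pos: [0.4927, 0.0005, 0.0602]
eef_rot: [0.345, 0.938, 0.0, 0.001]
contact_force: [0.4, -0.1, -2.6]
opening: 0.667
finger_force: 25.0
```

```bash
python3 -c "
from h import *
go([.491,0,.056],49.5)
import cv2
a=cv2.imread('pics/top1.png');Q=cloud('top',np.load('top1.npy'))
h=cv2.cvtColor(a,cv2.COLOR_BGR2HSV)
g=cv2.GaussianBlur(cv2.resize(a[180:330,360:500],None,fx=4,fy=4,interpolation=cv2.INTER_CUBIC),(5,5),0)[...,1]
c=cv2.HoughCircles(g,cv2.HOUGH_GRADIENT,1,200,param1=80,param2=20,minRadius=55,maxRadius=85)[0];print(c)
u=np.array([[360+(c[0,0]+.5)/4-.5,180+(c[0,1]+.5)/4-.5]]);print(u,onplane('top',u,.014), c[0,2]/4/613*1.43)
m=(np.hypot(Q[...,0]-.533,Q[...,1]+.191)<.09)&(Q[...,2]>.128)&(Q[...,2]<.142)
print(cv2.minAreaRect((Q[m][:,:2]*1000).astype(np.float32)),Q[247-8:247+8,436-8:436+8].reshape(-1,3).mean(0))
"
```

```text
at [0.4927 0.0005 0.0602] tooly yaw 49.6 tilt 0.11 | row [ 0.0032 -0.005   0.0138] 0.0003 | rows>= 0.10841829112616744
[[307.5 267.5  68.6]]
[[436.5 246.5]] [[ 0.61512328 -0.2590233   0.014     ]] 0.040007338
((534.5269775390625, -192.0155029296875), (89.96656036376953, 62.51264572143555), 50.26503372192383) [nan nan nan]
```

Emit:
{"api": "send_rows", "payload": {"rows": "0 0 0.006 0;0 0 0.012 0;0 0 0.016 0;0 0 0.016 0;0 0 0.016 0"}}

```text
clock: 5.78
tool_pos: [0.4925, 0.0008, 0.0558]
eef_rot: [0.345, 0.939, 0.0, 0.001]
contact_force: [-1.0, -0.2, 8.0]
opening: 0.67
finger_force: 25.0
```

Emit:
{"api": "send_rows", "payload": {"rows": "0 0 0 0;0 0 0 0;0 0 0 0;0 0 0 0;0 0 0 0;0 0 0 0", "jaw": -1}}

```text
clock: 6.28
tool_pos: [0.4917, 0.0008, 0.0545]
eef_rot: [0.345, 0.939, -0.0, -0.0]
contact_force: [0.8, 1.2, 0.3]
opening: 1.001
finger_force: 0.0
```

Emit:
{"api": "send_rows", "payload": {"rows": "0 0 -0.1 0;0 0 -0.2 0;0 0 -0.3 0;0 0 -0.4 0;0 0 -0.5 0;0 0 -0.6 0;0 0 -0.6 0;0 0 -0.6 0"}}

```text
clock: 6.95
tool_pos: [0.4925, 0.0008, 0.2357]
eef_rot: [0.345, 0.939, 0.001, 0.002]
contact_force: [0.4, -0.9, -1.6]
opening: 1.004
finger_force: 0.0
```

```bash
python3 -c "
from h import *
p,d=eyes.snapshot('side');P=cloud('side',d)
m=(np.hypot(P[...,0]-.491,P[...,1])<.06)&(P[...,2]>.05)&(P[...,2]<.12);Q=P[m]
t=Q[Q[:,2]>.097];print('jar',m.sum(),t[:,:2].min(0),t[:,:2].max(0),Q[:,2].max())
go([.538,.191,.235],111.5)"
```

```text
jar 782 [ 0.46648184 -0.02779778] [0.51823331 0.02948265] 0.11014819019492805
at [4.915e-01 4.000e-04 2.344e-01] tooly yaw 49.6 tilt 0.04 | row [ 0.2936  0.5843 -0.0023] -0.1719 | rows>= 8.641280941013756
```

Emit:
{"api": "send_rows", "payload": {"rows": "0.2936 0.5843 0 -0.1715;0.2936 0.5843 0 -0.1715;0.2936 0.5843 0 -0.1715;0.2936 0.5843 0 -0.1715;0.2936 0.5843 0 -0.1715;0.2936 0.5843 0 -0.1715;0.2936 0.5843 0 -0.1715;0.2936 0.5843 0 -0.1715;0.2936 0.5843 0 -0.1715;0.2936 0.5843 0 -0.1715"}}

```text
clock: 7.83
tool_pos: [0.5371, 0.1909, 0.2322]
eef_rot: [-0.187, 0.982, -0.0, -0.002]
contact_force: [0.7, 0.6, 0.0]
opening: 0.999
finger_force: 0.0
```

```bash
python3 -c "
from h import *
go([.538,.191,.147],111.3)"
```

```text
at [0.5371 0.1909 0.2322] tooly yaw 111.5 tilt 0.23 | row [-0.0039 -0.0009  0.2838] 0.0007 | rows>= 2.0421955452140645
```

Emit:
{"api": "send_rows", "payload": {"rows": "0 0 0.07 0;0 0 0.14 0;0 0 0.21 0;0 0 0.26 0;0 0 0.284 0;0 0 0.284 0;0 0 0.284 0;0 0 0.284 0"}}

```text
clock: 8.5
tool_pos: [0.5384, 0.192, 0.15]
eef_rot: [-0.185, 0.983, 0.0, 0.001]
contact_force: [-0.4, 0.6, 0.4]
opening: 1.004
finger_force: 0.0
```

```bash
python3 -c "
from h import *
go([.538,.191,.147],111.3)"
```

```text
at [0.5384 0.192  0.15  ] tooly yaw 111.4 tilt 0.07 | row [ 0.0024 -0.0026  0.01  ] 0.0002 | rows>= 0.07628406387323841
```

Close, with moderate force first, correcting the last few millimetres.

Emit:
{"api": "send_rows", "payload": {"rows": "0.002 -0.0026 0.01 0;0.002 -0.0026 0.01 0;0.002 -0.0026 0.01 0;0.002 -0.0026 0.01 0;0.002 -0.0026 0.01 0;0.002 -0.0026 0.01 0;0.002 -0.0026 0.01 0;0.002 -0.0026 0.01 0;0.002 -0.0026 0.01 0;0.002 -0.0026 0.01 0", "jaw": 1, "force": 30}}

```text
clock: 9.33
tool_pos: [0.5378, 0.1906, 0.1464]
eef_rot: [-0.186, 0.983, 0.0, 0.0]
contact_force: [0.0, -0.6, 0.7]
opening: 0.489
finger_force: 30.0
```

```bash
python3 -c "
from h import *
L=np.radians(32);y=np.radians(-158.9)
z=np.array([np.sin(L)*np.cos(y),np.sin(L)*np.sin(y),np.cos(L)])
s=sensors.get_state();go(np.array(s['tool_pos'])+.07*z);print(s['moment'],s['contact_force'],s['q'])"
```

```text
at [0.5378 0.1906 0.1464] tooly yaw 111.4 tilt 0.01 | row [ 0.1236  0.0007 -0.1979] 0 | rows>= 1.678657074340528
[ 0.16194583 -0.03825293 -0.01942263] [ 0.03170592 -0.59171316  0.70684365] [ 0.06117219  0.88617003 -0.8808194   1.79751169  0.8687791   0.89859447
  0.71713177]
```

Emit:
{"api": "send_rows", "payload": {"rows": "0.012 0 -0.02 0;0.025 0 -0.04 0;0.037 0 -0.06 0;0.05 0 -0.08 0;0.062 0 -0.1 0;0.075 0 -0.12 0;0.087 0 -0.14 0;0.1 0 -0.16 0;0.112 0 -0.18 0;0.124 0 -0.2 0"}}

```text
clock: 10.17
tool_pos: [0.5027, 0.1767, 0.2069]
eef_rot: [-0.186, 0.983, -0.0, -0.0]
contact_force: [0.1, 0.0, -3.7]
opening: 0.488
finger_force: 30.0
```

Emit:
{"api": "send_rows", "payload": {"rows": "0.03 0 -0.05 0;0.06 0 -0.1 0;0.09 0 -0.15 0;0.09 0 -0.22 0;0.09 0 -0.3 0;0.09 0 -0.36 0;0.09 0 -0.36 0;0.09 0 -0.36 0"}}

```text
clock: 10.83
tool_pos: [0.478, 0.1671, 0.3147]
eef_rot: [-0.186, 0.983, -0.0, 0.001]
contact_force: [0.7, 0.1, -4.6]
opening: 0.488
finger_force: 30.0
```

```bash
python3 -c "
from h import *
go([.5,.05,.3])
p,d=eyes.snapshot('side');cv2.imwrite('pics/side2.png',p[:,:,::-1]);np.save('side2.npy',d)
p2,d=eyes.snapshot('top');np.save('top2.npy',d);cv2.imwrite('pics/top2.png',p2[:,:,::-1])
cv2.imwrite('pics/v2.png',np.hstack([cv2.resize(p2[200:350,180:320,::-1],(400,428)),cv2.resize(p[190:370,280:448,::-1],(400,428))]))"
```

```text
at [0.478  0.1671 0.3147] tooly yaw 111.4 tilt 0.09 | row [ 0.0742 -0.3902  0.0492] 0 | rows>= 2.8791725493123503
```

View pics/v2.png

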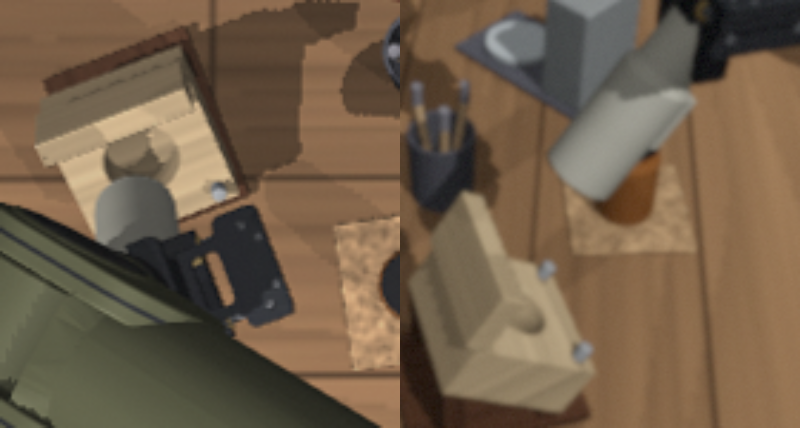

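The column is out and still leans about 32°, gripped by the neck, with the plaque's edge at its lower right. I'll ease the grip in steps so it swings upright about the pads.

Emit:
{"api": "send_rows", "payload": {"rows": "0 0 0 0;0 0 0 0;0 0 0 0;0 0 0 0", "force": 15}}

```text
clock: 11.27
tool_pos: [0.4778, 0.167, 0.3138]
eef_rot: [-0.186, 0.983, -0.0, -0.0]
contact_force: [0.1, 0.6, -4.7]
opening: 0.49
finger_force: 15.0
```

```bash
cat >> h.py <<'E'
def lean(tag=None,w=(0,0,0)):
    from scipy.optimize import least_squares
    s=sensors.get_state(); t=np.array(s["tool_pos"]); R=Ro.from_quat(s["eef_rot"]).as_matrix(); g=t-.019*R[:,2]
    p,d=eyes.snapshot("side"); Q=cloud("side",d); h=cv2.cvtColor(p,cv2.COLOR_RGB2HSV)
    V=(Q-g)@R  # tool axes about grasp point
    m=(h[...,1]<70)&(h[...,2]>60)&(np.abs(V[...,1])<.035)&(V[...,2]>.025)&(V[...,2]<.14)&(np.abs(V[...,0])<.13)
    m=cv2.morphologyEx(m.astype(np.uint8),cv2.MORPH_OPEN,np.ones((3,3)))>0; P=V[m]
    def f(q): # q: lean about y, lean about x, axis offset x,y at grasp
        z=np.array([np.sin(q[0]),np.sin(q[1]),-1]);z/=np.linalg.norm(z);v=P-[q[2],q[3],0];a=v@z
        r=np.linalg.norm(v-np.outer(a,z),axis=1);return np.where(a>-.034,r-.022,r-.028)
    best=min((least_squares(f,[np.radians(k),0,0,0],loss="soft_l1",f_scale=.002) for k in(0,15,32,45)),key=lambda b:b.cost)
    q=best.x; print("n",m.sum(),"lean",np.degrees(q[:2]).round(1),"off",q[2:].round(4),"foot a",((P-[q[2],q[3],0])@np.array([-np.sin(q[0]),-np.sin(q[1]),1])).max().round(4),"med",np.median(abs(best.fun)).round(4))
    if tag: cv2.imwrite(f"pics/{tag}.png",p[:,:,::-1])
E
python3 -c "
from h import *
lean();print(sensors.get_state()['contact_force'],sensors.get_state()['tool_pos'])"
```

```text
n 1695 lean [35.1  0.9] off [0.0006 0.001 ] foot a 0.1522 med 0.0007
[ 0.89251558  0.56661944 -3.85367467] [0.47789928 0.16706621 0.31392099]
```

Emit:
{"api": "send_rows", "payload": {"rows": "0 0 0 0;0 0 0 0;0 0 0 0;0 0 0 0", "force": 9}}

```text
clock: 11.65
tool_pos: [0.478, 0.1671, 0.3143]
eef_rot: [-0.186, 0.983, -0.0, -0.0]
contact_force: [0.5, 0.7, -3.0]
opening: 0.494
finger_force: 9.0
```

```bash
python3 -c "
from h import *
lean()"
```

```text
n 1675 lean [13.5  1.4] off [-0.0015  0.0014] foot a 0.1354 med 0.0007
```

Pivoting without slipping down. A little less grip.

Emit:
{"api": "send_rows", "payload": {"rows": "0 0 0 0;0 0 0 0;0 0 0 0;0 0 0 0;0 0 0 0;0 0 0 0", "force": 6.5}}

```text
clock: 12.2
tool_pos: [0.478, 0.1671, 0.3143]
eef_rot: [-0.186, 0.983, -0.0, 0.0]
contact_force: [-0.5, -0.7, -3.1]
opening: 0.491
finger_force: 6.5
```

```bash
python3 -c "
from h import *
lean()"
```

```text
n 1689 lean [12.9  1.4] off [-0.0018  0.0012] foot a 0.1345 med 0.0007
```

Emit:
{"api": "send_rows", "payload": {"rows": "0 0 0 0;0 0 0 0;0 0 0 0;0 0 0 0", "force": 5}}

```text
clock: 12.58
tool_pos: [0.478, 0.1671, 0.3143]
eef_rot: [-0.186, 0.983, -0.0, -0.0]
contact_force: [-0.3, 0.9, -4.4]
opening: 0.495
finger_force: 5.0
```

```bash
python3 -c "
from h import *
lean()"
```

```text
n 1681 lean [9.  1.5] off [-0.0026  0.0015] foot a 0.1325 med 0.0007
```

```bash
python3 -c "
from h import *
go([.55,-.08,.32],35)"
```

```text
at [0.478  0.1671 0.3143] tooly yaw 111.4 tilt 0.0 | row [ 0.077  -0.8544 -0.0189] 0.2122 | rows>= 10.669627298125075
```

Emit:
{"api": "send_rows", "payload": {"rows": "0 -0.03 -0.01 0.008;0.01 -0.08 -0.02 0.023;0.02 -0.14 -0.02 0.04;0.025 -0.2 -0.02 0.058;0.03 -0.26 -0.02 0.075;0.035 -0.32 -0.02 0.092;0.04 -0.38 -0.02 0.11;0.045 -0.44 -0.02 0.127;0.05 -0.5 -0.02 0.144;0.055 -0.56 -0.02 0.16", "force": 12}}

```text
clock: 13.47
tool_pos: [0.5243, 0.003, 0.3207]
eef_rot: [0.315, 0.949, -0.0, 0.0]
contact_force: [0.9, -0.3, -3.8]
opening: 0.497
finger_force: 12.0
```

```bash
cat >> h.py <<'E'
def plaque(tag=None,leanx=0.):
    # angle of points standing proud of the barrel, in tool axes seen in world yaw
    s=sensors.get_state(); t=np.array(s["tool_pos"]); R=Ro.from_quat(s["eef_rot"]).as_matrix(); g=t-.019*R[:,2]
    p,d=eyes.snapshot("side"); Q=cloud("side",d); V=(Q-g)@R; c=np.radians(leanx)
    B=Ro.from_euler("y",c).as_matrix()  # tool->column: axis (sin,0,-cos) to -z
    V=V@B.T
    h=V[...,2]; r=np.hypot(V[...,0],V[...,1]); hs=cv2.cvtColor(p,cv2.COLOR_RGB2HSV)
    m=(h>.042)&(h<.082)&(r<.045)
    a=np.arctan2(V[...,1],V[...,0])
    ty=np.degrees(np.arctan2(R[1,0],R[0,0]))
    W=(ty-np.degrees(a)+180)%360-180   # world yaw (tool z is down)
    for k in range(-180,180,10):
        q=m&(W>=k)&(W<k+10)
        if q.sum()>5: print(k,q.sum(),"r",np.median(r[q]).round(4),"dark",(p[q].mean(1)<70).mean().round(2))
    ys,xs=np.where(m); print("px",xs.mean(),ys.mean())
    if tag:
        x,y=int(xs.mean()),int(ys.mean()); cv2.imwrite(f"pics/{tag}.png",cv2.resize(p[max(0,y-50):y+50,x-50:x+50,::-1],(500,500),interpolation=cv2.INTER_CUBIC))
E
python3 -c "
from h import *
go([.55,-.08,.32],35);lean()"
```

```text
at [0.5243 0.003  0.3207] tooly yaw 53.3 tilt 0.04 | row [-0.234  -0.1708  0.0023] 0.0509 | rows>= 2.560876865594935
n 1256 lean [11.2  0.8] off [ 0.0004 -0.0016] foot a 0.1338 med 0.0012
```

Emit:
{"api": "send_rows", "payload": {"rows": "-0.06 -0.043 0 0.015;-0.12 -0.085 0 0.03;-0.18 -0.13 0 0.044;-0.22 -0.16 0 0.051;-0.234 -0.171 0 0.051;-0.234 -0.171 0 0.051;-0.234 -0.171 0 0.051"}}

```text
clock: 14.1
tool_pos: [0.55, -0.0769, 0.3203]
eef_rot: [0.457, 0.889, 0.001, -0.0]
contact_force: [-0.5, -0.1, -3.7]
opening: 0.489
finger_force: 12.0
```

```bash
python3 -c "
from h import *
go([.55,-.08,.32],35);lean();plaque('v3',10)"
```

```text
at [ 0.55   -0.0769  0.3203] tooly yaw 35.6 tilt 0.08 | row [-0.0084 -0.0059  0.0011] 0.0016 | rows>= 0.07932191129369666
n 1151 lean [6.7 0.1] off [ 0.0018 -0.0031] foot a 0.1309 med 0.0014
10 6 r 0.0245 dark 0.0
20 12 r 0.0253 dark 0.08
30 15 r 0.0248 dark 0.0
40 23 r 0.0258 dark 0.0
50 25 r 0.0261 dark 0.0
60 32 r 0.0269 dark 0.0
70 34 r 0.0272 dark 0.0
80 33 r 0.0282 dark 0.0
90 41 r 0.0285 dark 0.0
100 46 r 0.03 dark 0.0
110 57 r 0.0364 dark 0.0
120 31 r 0.0366 dark 0.0
130 32 r 0.0361 dark 0.0
140 31 r 0.0373 dark 0.0
150 24 r 0.0382 dark 0.0
px 356.7772828507795 163.61692650334075
```

View pics/v3.png

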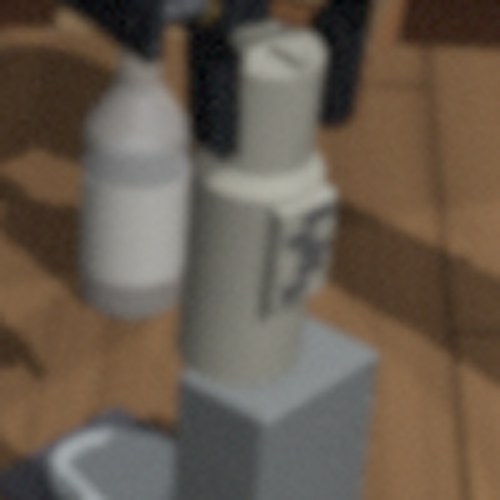

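Seen: the column is nearly upright, with the plaque at crop (305,255) facing right-front. I'll fit its face plane for the yaw.

```bash
cat >> h.py <<'E'
def face(leanx=0.,off=(0,0),cam="side",g=None,lo=105,hi=175,R=None):
    from scipy.optimize import least_squares
    s=sensors.get_state(); t=np.array(s["tool_pos"])
    if R is None: R=Ro.from_quat(s["eef_rot"]).as_matrix()
    g=t-.019*R[:,2] if g is None else np.array(g)
    A=[]
    for i in range(3):
        p,d=eyes.snapshot(cam); A.append(cloud(cam,d))
    V=(np.nanmean(A,0)-g)@R@Ro.from_euler("y",np.radians(leanx)).as_matrix().T-np.r_[off,0]
    W=V.copy(); h=V[...,2]; r=np.hypot(V[...,0],V[...,1])
    ty=np.arctan2(R[1,0],R[0,0]); yw=np.degrees(ty-np.arctan2(V[...,1],V[...,0]))%360
    m=(h>.040)&(h<.084)&(r>.0315)&(r<.042)&(yw>lo)&(yw<hi)
    P=V[m][:,:2]
    f=lambda q:P@[np.cos(q[0]),np.sin(q[0])]-q[1]
    b=least_squares(f,[ty-np.radians(140),.033],loss="soft_l1",f_scale=.001)
    n=np.array([np.cos(b.x[0]),np.sin(b.x[0])]); l=P@[-n[1],n[0]]
    print("face n",m.sum(),"yaw",np.degrees(ty-b.x[0])%360,"dist",b.x[1].round(4),"width",np.percentile(l,[2,98]).round(4),"med",np.median(abs(b.fun)).round(4),"yawrange",np.percentile(yw[m],[2,98]))
E
python3 -c "
from h import *
face(6.7,(.0018,-.003));face(6.7,(0,0))"
```

```text
face n 77 yaw 132.24288051879455 dist 0.0304 width [-0.0142  0.0148] med 0.0007 yawrange [105.40504244 158.14582161]
face n 165 yaw 132.12295497857954 dist 0.0322 width [-0.017   0.0123] med 0.0007 yawrange [110.31297112 160.02499173]
```

```bash
python3 -c "
from h import *
go([.6145,-.259,.30],43.6)"
```

```text
at [ 0.5502 -0.0777  0.3204] tooly yaw 35.5 tilt 0.0 | row [-0.6164 -0.1765  0.0679] -0.0225 | rows>= 4.638459793213482
```

Emit:
{"api": "send_rows", "payload": {"rows": "-0.05 -0.014 0 -0.003;-0.13 -0.037 0 -0.007;-0.22 -0.063 0 -0.012;-0.32 -0.09 0 -0.017;-0.42 -0.12 0 -0.022;-0.51 -0.146 0.02 -0.0225;-0.58 -0.166 0.04 -0.0225;-0.616 -0.1765 0.068 -0.0225;-0.616 -0.1765 0.068 -0.0225;-0.616 -0.1765 0.068 -0.0225"}}

```text
clock: 15.33
tool_pos: [0.6137, -0.2582, 0.299]
eef_rot: [0.394, 0.919, 0.001, -0.001]
contact_force: [-0.2, 0.0, -3.3]
opening: 0.495
finger_force: 12.0
```

```bash
python3 -c "
from h import *
lean();face(6.7,(.0018,-.003));go([.6145,-.259,.136],43.6)"
```

```text
n 904 lean [ 6.1 -0. ] off [ 0.0025 -0.0031] foot a 0.1322 med 0.0016
face n 107 yaw 139.04619893804946 dist 0.0317 width [-0.0143  0.0154] med 0.0008 yawrange [111.82612965 164.51573067]
at [ 0.6146 -0.2571  0.3009] tooly yaw 43.7 tilt 0.07 | row [-0.0041 -0.0052  0.5496] 0.0003 | rows>= 3.954592812645099
```

Yaw 139° against the 140° target. Lowering to just above the plate.

Emit:
{"api": "send_rows", "payload": {"rows": "0 0 0.04 0;0 0 0.12 0;-0.002 -0.003 0.2 0;-0.004 -0.005 0.28 0;-0.004 -0.005 0.36 0;-0.004 -0.005 0.43 0;-0.004 -0.005 0.49 0;-0.004 -0.005 0.53 0;-0.004 -0.005 0.54 0;-0.004 -0.005 0.54 0"}}

```text
clock: 16.37
tool_pos: [0.6136, -0.261, 0.1371]
eef_rot: [0.394, 0.919, -0.0, -0.001]
contact_force: [-0.9, -0.1, -3.5]
opening: 0.493
finger_force: 12.0
```

```bash
python3 -c "
from h import *
go([.6145,-.259,.130],43.6)"
```

```text
at [ 0.6136 -0.261   0.1371] tooly yaw 43.6 tilt 0.08 | row [0.0028 0.0066 0.0238] -0.0001 | rows>= 0.17898257116183588
```

Emit:
{"api": "send_rows", "payload": {"rows": "0.001 0.003 0.004 0;0.001 0.004 0.008 0;0.001 0.004 0.012 0;0.001 0.004 0.016 0;0.001 0.004 0.02 0;0.001 0.004 0.024 0;0.001 0.004 0.024 0;0.001 0.004 0.024 0", "force": 7}}

```text
clock: 17.03
tool_pos: [0.6147, -0.2604, 0.1307]
eef_rot: [0.394, 0.919, -0.0, -0.0]
contact_force: [0.1, -0.7, -3.4]
opening: 0.494
finger_force: 7.0
```

Emit:
{"api": "send_rows", "payload": {"rows": "0 0 0.003 0;0 0 0.006 0;0 0 0.008 0;0 0 0.008 0;0 0 0.008 0"}}

```text
clock: 17.45
tool_pos: [0.6152, -0.2606, 0.1289]
eef_rot: [0.395, 0.919, -0.0, 0.001]
contact_force: [-0.2, -0.7, 0.3]
opening: 0.496
finger_force: 7.0
```

Contact at 0.129, as expected. A little lower with a lighter grip.

Emit:
{"api": "send_rows", "payload": {"rows": "0 0 0.003 0;0 0 0.006 0;0 0 0.008 0;0 0 0.01 0;0 0 0.01 0;0 0 0.01 0", "force": 5}}

```text
clock: 17.95
tool_pos: [0.6164, -0.2615, 0.1272]
eef_rot: [0.395, 0.919, -0.0, 0.002]
contact_force: [0.5, -2.4, 6.5]
opening: 0.497
finger_force: 5.0
```

```bash
python3 -c "
from h import *
lean('side4');p=cv2.imread('pics/side4.png');cv2.imwrite('pics/v4.png',cv2.resize(p[130:250,280:420],(700,600),interpolation=cv2.INTER_CUBIC))"
```

```text
n 1359 lean [91.   9.2] off [0.1286 0.025 ] foot a 0.312 med 0.0132
```

View pics/v4.png

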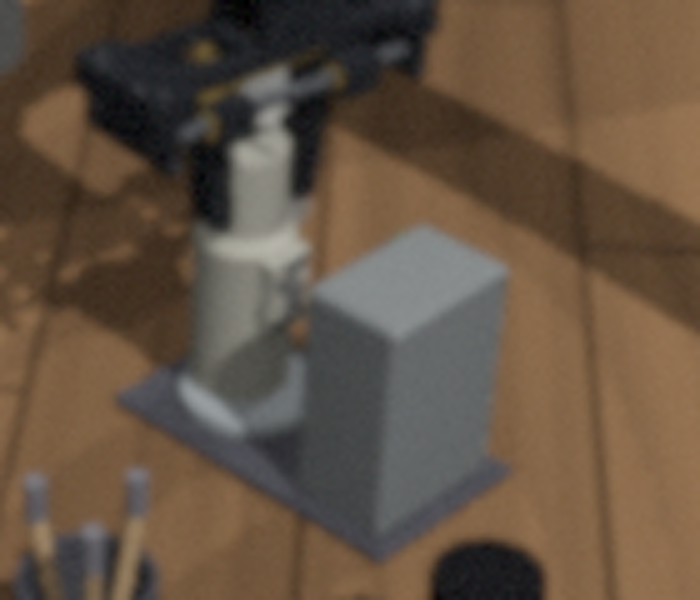

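The picture shows the column on the plate: foot at crop (240,380), plaque towards the scanner, possibly still leaning a little. I'll measure the barrel tightly.

```bash
cat >> h.py <<'E'
def barrel(R=None,g=None,free=False):
    from scipy.optimize import least_squares
    s=sensors.get_state(); R=Ro.from_quat(s["eef_rot"]).as_matrix() if R is None else R; g=np.array(s["tool_pos"])-.019*R[:,2] if g is None else np.array(g)
    A=[];C=[]
    for i in range(3):
        p,d=eyes.snapshot("side"); A.append(cloud("side",d));C.append(p)
    Q=np.nanmean(A,0);V=(Q-g)@R; hs=cv2.cvtColor(np.mean(C,0).astype(np.uint8),cv2.COLOR_RGB2HSV)
    yw=np.degrees(np.arctan2(Q[...,1]-g[1],Q[...,0]-g[0]))%360
    m=(V[...,2]>.045)&(V[...,2]<.125)&(np.hypot(V[...,0],V[...,1])<.05)&(hs[...,1]<80)&((yw<100)|(yw>340))
    P=V[m]
    def f(q):
        z=np.array([np.sin(q[0]),np.sin(q[1]),-1]);z/=np.linalg.norm(z);v=P-[q[2],q[3],.066];a=v@z
        return np.linalg.norm(v-np.outer(a,z),axis=1)-.028
    b=least_squares(f,[0,0,0,0],loss="soft_l1",f_scale=.002);q=b.x
    foot=g+R@np.array([q[2]-.066*np.sin(q[0]),q[3]-.066*np.sin(q[1]),.132])
    print("n",m.sum(),"lean",np.degrees(q[:2]).round(1),"mid off",q[2:].round(4),"foot",foot.round(4),"foot-plate",(foot[:2]-[.6145,-.259]).round(4),"med",np.median(abs(b.fun)).round(4))
E
python3 -c "
from h import *
barrel();face(3,(0,0));print(sensors.get_state()['tool_pos'],sensors.get_state()['contact_force'])"
```

```text
n 283 lean [1.6 0.6] mid off [-0.0062 -0.0031] foot [ 0.6196 -0.2702  0.0143] foot-plate [ 0.0051 -0.0112] med 0.0007
face n 45 yaw 141.9720025103801 dist 0.0309 width [-0.0164  0.0128] med 0.0005 yawrange [119.87332062 171.23605754]
[ 0.61640131 -0.26152409  0.12726025] [ 0.04564401 -1.8918208   7.39795376]
```

```bash
python3 -c "
from h import *
from scipy.optimize import least_squares
print(onplane('side',[(330,207.8)],.014))
a=cv2.imread('pics/side1.png')
x0,y0,x1,y1=295,190,350,222
g=cv2.GaussianBlur(a[...,1],(3,3),0)[y0:y1,x0:x1]
m=cv2.morphologyEx((g>105).astype(np.uint8),cv2.MORPH_OPEN,np.ones((3,3)))
print('\n'.join(' '.join('%3d'%v for v in r[::2]) for r in g[::3]))
"
```

```text
[[ 0.61248509 -0.25784448  0.014     ]]
 48  52  64  81  87  88  88  88  87  88  90  95  96  98  97  91  90  92  95  96  98  97  95  82  67  70  78  85
 47  47  50  59  73  83  90  92  92  92  95  97  97  99  96  90  89  90  92  96  97  96  95  78  60  60  61  66
 49  52  54  54  57  64  78  92  92  92  95  96  97  94  79  68  69  76  78  77  76  74  79  71  59  58  59  59
 57  59  60  59  59  61  62  69  80  91  95  92  88  81  84  90  96 101  99  93  85  75  65  59  60  61  61  60
 58  59  60  60  60  61  60  58  56  63  67  86 106 111 113 114 114 114 114 114 113 111 101  76  66  64  59  59
 58  59  60  60  62  61  59  52  50  49  67 103 114 115 114 114 114 114 113 113 114 113 108  82  67  61  60  60
 58  60  60  60  55  52  50  49  48  49  68 103 112 113 113 113 113 113 113 113 114 113 105  76  61  59  60  60
 64  61  60  59  49  44  45  49  49  45  48  77 101 110 112 114 115 114 114 113 114 112  99  71  59  58  59  59
 86  75  63  61  60  57  49  43  44  47  45  48  63  81  99 124 129 111 105 102  98  91  77  63  60  59  59  59
 65  64  70  74  65  63  57  54  52  46  42  44  45  50  66  80  77  68  65  61  56  51  51  57  59  59  60  60
 60  64  69  73  81  81  69  60  59  58  54  52  44  44  46  47  50  54  52  49  47  49  52  57  59  59  60  60
```

The foot sits about 12 mm off centre, away from the scanner. I'll lift a few millimetres with a firmer grip, shift it and set it down again.

Emit:
{"api": "send_rows", "payload": {"rows": "0 0 0 0;0 0 0 0;0 0 -0.006 0;0 0 -0.014 0;0 0 -0.024 0;0 0 -0.034 0;0.01 0.003 -0.034 0;0.02 0.006 -0.034 0;0.03 0.008 -0.034 0;0.04 0.01 -0.034 0", "force": 12}}

```text
clock: 19.13
tool_pos: [0.6082, -0.249, 0.1353]
eef_rot: [0.394, 0.919, 0.0, -0.0]
contact_force: [0.3, -0.5, -3.5]
opening: 0.496
finger_force: 12.0
```

```bash
python3 -c "
from h import *
barrel();face(2,(-.004,-.003));s=sensors.get_state();print(s['tool_pos'],s['contact_force'])"
```

```text
n 284 lean [1.3 0.3] mid off [-0.0058 -0.0027] foot [ 0.6109 -0.2563  0.0223] foot-plate [-0.0036  0.0027] med 0.0006
face n 87 yaw 139.2096527139569 dist 0.0326 width [-0.0137  0.015 ] med 0.0008 yawrange [112.39760338 162.53620864]
[ 0.60865355 -0.24980063  0.13552111] [ 0.68595674 -0.01848676 -3.70639915]
```

Emit:
{"api": "send_rows", "payload": {"rows": "-0.005 0 0.006 0;-0.007 0 0.012 0;-0.007 0 0.017 0;-0.007 0 0.021 0;-0.007 0 0.024 0;-0.007 0 0.027 0;-0.007 0 0.029 0;-0.007 0 0.029 0;-0.007 0 0.029 0", "force": 7}}

```text
clock: 20.18
tool_pos: [0.6103, -0.2513, 0.1272]
eef_rot: [0.395, 0.919, -0.0, 0.0]
contact_force: [0.3, -1.0, -1.4]
opening: 0.493
finger_force: 7.0
```

Emit:
{"api": "send_rows", "payload": {"rows": "0 0 0.002 0;0 0 0.004 0;0 0 0.004 0;0 0 0.004 0", "force": 4}}

```text
clock: 20.52
tool_pos: [0.6109, -0.2519, 0.1268]
eef_rot: [0.395, 0.919, -0.0, 0.001]
contact_force: [-0.5, -2.6, 5.0]
opening: 0.491
finger_force: 4.0
```

```bash
python3 -c "
from h import *
barrel();s=sensors.get_state();print(s['tool_pos'],s['contact_force'])"
```

```text
n 281 lean [0.5 0.3] mid off [-0.0058 -0.0029] foot [ 0.6131 -0.2589  0.0138] foot-plate [-0.0014  0.0001] med 0.0006
[ 0.61089781 -0.25187579  0.12678962] [-1.1690475  -1.25001513  6.25132162]
```

Upright (0.5°) and within 2 mm of the plate's centre. Release.

Emit:
{"api": "send_rows", "payload": {"rows": "0 0 0 0;0 0 0 0;0 0 0 0;0 0 0 0;0 0 0 0;0 0 0 0", "jaw": -0.6}}

```text
clock: 21.17
tool_pos: [0.61, -0.2509, 0.1254]
eef_rot: [0.394, 0.919, 0.0, -0.0]
contact_force: [-1.0, -0.6, 0.0]
opening: 0.797
finger_force: 0.0
```

Emit:
{"api": "send_rows", "payload": {"rows": "0 0 -0.04 0;0 0 -0.1 0;0 0 -0.18 0;0 0 -0.28 0;0 0 -0.4 0;0 0 -0.5 0;0 0 -0.5 0;0 0 -0.5 0"}}

```text
clock: 21.83
tool_pos: [0.6113, -0.251, 0.2786]
eef_rot: [0.394, 0.919, 0.0, 0.002]
contact_force: [0.1, 0.2, -0.4]
opening: 0.806
finger_force: 0.0
```

Emit:
{"api": "send_rows", "payload": {"rows": "0.2 0.1 -0.1 0;0.3 0.15 -0.1 0;0.4 0.2 -0.1 0;0.5 0.25 -0.1 0;0.6 0.3 -0.1 0;0.7 0.35 -0.1 0;0.7 0.35 -0.1 0;0.7 0.35 -0.1 0"}}

```text
clock: 22.5
tool_pos: [0.5403, -0.0245, 0.3052]
eef_rot: [0.392, 0.92, -0.0, -0.001]
contact_force: [0.1, -0.3, -0.6]
opening: 0.802
finger_force: 0.0
```

```bash
python3 -c "
from h import *
R=Ro.from_quat([.395,.919,0,.0]).as_matrix();g=[.6109,-.2519,.1458]
barrel(R,g);face(0,(-.0058,-.003),g=g,R=R)
p,d=eyes.snapshot('side');q,d2=eyes.snapshot('top');np.save('topf.npy',d2)
Q=cloud('top',d2);m=(np.hypot(Q[...,0]-.6145,Q[...,1]+.259)<.035)&(Q[...,2]>.158)&(Q[...,2]<.168)
print('top disc',m.sum(),cv2.minEnclosingCircle((Q[m][:,:2]*1000).astype(np.float32)),Q[m].mean(0))
cv2.imwrite('pics/v5.png',np.hstack([cv2.resize(q[200:310,380:480,::-1],(400,440),interpolation=cv2.INTER_CUBIC),cv2.resize(p[130:240,290:390,::-1],(400,440),interpolation=cv2.INTER_CUBIC)]))
s=sensors.get_state();print(s['tool_pos'],s['contact_force'])"
```

```text
n 282 lean [0.  0.1] mid off [-0.0065 -0.0036] foot [ 0.6127 -0.2592  0.0138] foot-plate [-0.0018 -0.0002] med 0.0006
face n 93 yaw 138.10920701687078 dist 0.0326 width [-0.0136  0.014 ] med 0.0008 yawrange [113.56836615 161.1006898 ]
top disc 317 ((614.4212036132812, -257.16839599609375), 21.971433639526367) [ 0.61454427 -0.25703515  0.1636906 ]
[ 0.54164863 -0.02745852  0.30534797] [-0.78692857 -0.08387271 -0.40579849]
```

View pics/v5.png

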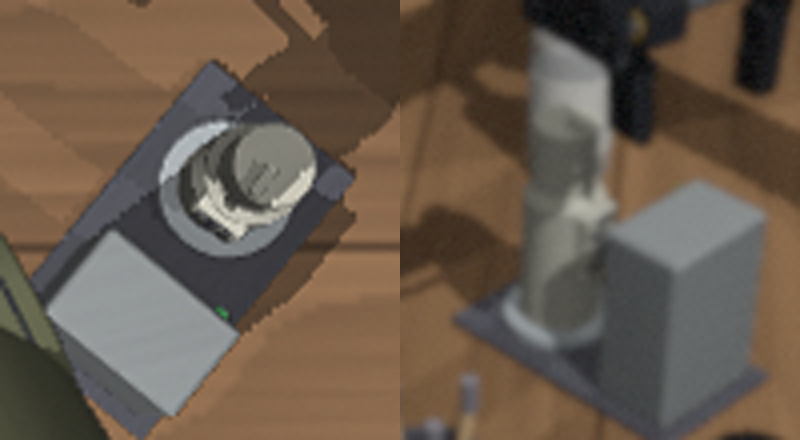

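Both views show the column upright on the plate: the top disc is at (614,-257) mm, about 2 mm from the plate's centre, at height 0.164 m. The plaque faces the scanner at 138° against 140°, and the arm is clear.

```bash
python3 -c "
from plant import finish_job
print(finish_job())"
```

```text
the job is handed in; nothing more can be done
None
```

The job is handed in with no verdict returned: the jar was measured standing on the mat within 2 mm of its centre, and the column stands released on the plate, upright, about 2 mm off centre, its plaque about 2° off facing the window, done in about 23 s of the 61 s allowed.

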